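# Third hand: roll a strut flat and press it to the sprung stop

### The arm

A 6-joint arm with a two-finger parallel gripper is mounted at the origin on the work surface. World frame = base frame: x ahead of the robot, y to its left, z up, the work surface at z = 0. Lengths are in m, angles in degrees, forces in N, time in s.
With the tool pointing down it reaches from about 0.4 to 0.825 m from the base axis. Payload 7 kg.
Tool frame: the origin (TCP) lies on the centre line of the jaws, within the pads' length; the fingertips stand 8 mm ahead of it and the grasp point (between the pads) lies 11 mm behind it (r.tcp_to_tips is the distance from the TCP to the fingertips, in m); z points along the fingers, y is the direction in which the jaws open and shut (so a half turn about z gives the same grasp; the last joint's range is limited). The gripper opens to 88 mm and grips with 3 to 60 N. Pads are 19 mm wide; open, the fingers measure 130 mm over their backs; the gripper's body (78 mm by 193 mm) begins 47 mm behind the grasp point.
Start: joints at [-53.68, 20.546, 0.682, 0, -70.136, -16.507], TCP at [0.229, -0.635, 0.206] pointing down, gripper open.
Joint ranges: [-176.03, 176.03], [-82.01, 121.73], [-58.28, 71.71], [-173.87, 95.51], [-174.79, -0.11], [-173.66, 173.66]. Speed limits (degrees/s): [136.94, 136.94, 172.46, 180, 180, 180].

### API

Orientations are given as [roll, pitch, yaw] about the fixed x, y, z axes, in that order (R = Rz(yaw) Ry(pitch) Rx(roll)).
In Python, from plant import r gives the robot as it stands.
- The arm moves only by the tool drive_tool, never from a script. Its argument "plan" is text: rows parted by semicolons, each of 4 numbers parted by spaces: the shift along the tool's x, y, z in cm, then the turn about the tool's z in rad. A call has 1 to 8 rows; each row is the pose to reach, as a shift and turn from the pose commanded when the call began, along the tool's axes at that moment; what a row does not reach only later rows make up. A row lasts 1/8 s, in which the tool goes at most 62.5 mm and 10.7 degrees, less where a joint would pass 70% of its speed; a pose out of reach is approached as far as the arm can. A call with a gripper value outside its range is refused whole. "fingers" is the closure, from -1 (fully open) to 1 (shut), set as the call begins (left out, the last holds). The fingers move at their own pace and stop on an object; "squeeze" is the grip in N (left out, the last holds). Time passes only in rows, so rows that repeat a pose let the fingers close. It gives the time, the measured TCP pose, the force and the opening at its end, in the units of the state.
- r.get_state(): the state, without advancing time (a new reading comes with each control period).
- r.capture(name): name is "scene" or "top" or "wrist"; returns a dict with "frame" (384x512x3 uint8, red, green, blue), "fovy" (degrees; the focal length in pixels is half the picture's height over the tangent of half this angle, whatever the lens; pixels are square), "cx", "cy" (the principal point, pixels), "k1" (the pictures are not rectified: a ray, as slopes to the right and down, at radius r is drawn at 1 + k1 r^2 times it, then the intrinsics apply), "rvec" (rotation vector, rad) and "tvec" (3), from world to camera coordinates, as OpenCV has them. Camera axes: x right, y down, z forward; pixel columns grow to the right and rows downward; lengths in m; the calibration is good to about 2 mm. A picture is of the moment at which its call begins. There is no depth.
- r.close_job(): hands the job in, once; it reports no verdict.
The state is a dict: "time_s": time; "joints": joint angles; "qd": joint speeds; "joint_torque": joint torques, N m; "tcp_pos": TCP position; "eef_rot": TCP orientation; "contact_force": force on the tool from outside, world axes, zero at the start; "moment": the same for the moment, N m; "gripper_width": finger opening in m.
Only numpy, scipy, OpenCV 4.12 (cv2) and the standard library are available. Lean on these libraries where they do the work, as an engineer would, in place of code of your own. Each camera call takes 0.05 s, during which the arm holds its last target. There are 200 camera calls.

### The job

A workmate is about to rivet the flat tang of the aluminium strut: keeping the strut down on the bench, roll it along the bench until its tang lies flat, then push it tang first, square and centred, against the spring-loaded stop until the stop's pointer stands midway between its two raised marks. The program finishes while still gripping the strut and pressing it there steadily, with the tang still flat; do not let go. Never drive the stop to the end of its travel, and do not disturb the bin, tape roll, brush or wooden block.

Things in the scene. Friction and masses are not known exactly. Their poses are not given: they have to be found in the camera images.
- strut: Loose aluminium strut, 0.3-0.55 kg, rolls without sliding: round bar 44 mm dia, 140 long, with a tang 55 long, 36 wide, 8 thick on its axis at one end. Origin mid-bar on the axis, 22 mm above the bench. x: along the bar to the tang; z: normal to the tang's flat (flat = z vertical, up or down); y: tang's width. Starts about 65 deg from flat, tang pointing roughly at the stop (robot's left).
- tang_end (a point): Middle of the end face of the strut's tang, 125 mm from the strut's origin along its x axis.
- stop: Fixed spring-loaded stop: grey housing 150 mm wide, 60 high; between two cheeks a steel pad 110 wide, 10 to 54 mm above the bench. Origin at bench level under the middle of the pad's face at rest. x: level, the direction to press in; y: along the face; z up. Bare bench in front. On the -y cheek are two raised marks over which the pad's pointer, a thin bar, slides.
- pad_face (a point): Middle of the front face of the pad (moves with the pad), 22 mm above the bench; it is level with the middle of a tang lying on the bench.
- pad (a joint): How far the pad is pushed back, in m: 0 at rest, 0.030 at the end of its travel. A spring of 0.8 N per mm pushes back with no preload. The pointer stands midway between the marks at 0.015 (12 N), on the marks at 0.009 and 0.021.
- bin: Bystander: blue plastic open bin 110 x 160 x 55 mm, beyond the work. Origin at the centre of its underside.
- tape: Bystander: roll of tan tape lying flat, 90 mm across, 24 mm high. Origin at the centre of its underside.
- brush: Bystander: hand brush with a wooden handle, lying on the bench to the robot's right. Origin at about the middle of its underside.
- block: Bystander: wooden block 50 x 90 x 30 mm, nearer the robot, on its left. Origin at the centre of its underside.
Not all that is in view belongs to the job. What is meant by the strut is not black or green, and is the smaller of those in its own colour.

How it is judged (in metres and radians):
On the way, in this order (a step that is already met when the one before it is completed fails the run):
1. the strut, down on the bench, is rolled until its tang lies flat, before the stop is pressed (angle between the z axis of strut and the z axis of stop, either way round below 0.22 rad and height (world z) of strut below 0.032 m and value of joint pad below 0.004 m), for 0.2 s.
2. the flat tang is pressed square and centred on the stop, pointer between the marks (value of joint pad between 0.009 and 0.021 m and contact force between strut and pad between 5 and 20 N and angle between the z axis of strut and the z axis of stop, either way round below 0.22 rad and height (world z) of strut below 0.032 m and angle between the x axis of strut and the x axis of stop, either way round below 0.15 rad and y of tang_end in the frame of stop between -0.02 and 0.02 m and distance between tang_end and pad_face below 0.025 m and contact force between the fingers and strut above 2 N), for 0.5 s.
At the end, for the whole second after the job is handed in: Fingers hold the strut; tang within 0.22 rad of flat, strut within 0.15 rad of square, tang end within 20 mm of the pad's middle line, strut lifted 10 mm at most; the strut pushes the pad back 9 to 21 mm (contact 5 to 20 N); all still through the last second (all of step 2 and linear speed of strut below 0.02 m/s); the arm keeps its last pose, push and grip.
It fails at once if the strut is lifted off the bench by more than 25 mm (height (world z) of strut above 0.047 m).
It fails at once if the stop is driven to the end of its travel (value of joint pad above 0.028 m).
It fails at once if the bin, tape roll, brush or block is disturbed (moved over 30 mm) (distance of any of bin, tape, brush, block from where it was at the start of the episode above 0.03 m).
It also fails if it takes over 64 s, if anything falls off the work surface, if the arm or the gripper's body presses on something with over 40 N, if the wrist force passes 120 N, or if a joint passes its speed limit or range.

## Working session

There is one attempt and no reset: what is moved stays moved. The work goes in short steps, Python scripts to look and compute and a tool call to move; the robot and the scene stay as the last step left them, time stands still between calls to the robot, and variables do not carry over. Pictures are saved under pics/ and viewed, about 8 in all and at most 12, crops included, and the job is handed in when it is done.

Besides the shell and the picture viewer there is one more tool, called after ">>>" in YAML: its name, and indented under it one key for each argument. drive_tool: Moves the arm, as the interface text tells. Its arguments: {"type":"object","properties":{"plan":{"type":"string"},"fingers":{"type":"number"},"squeeze":{"type":"number"}},"required":["plan"]}

```bash
mkdir -p pics; cat > h.py <<'E'
import numpy as np, cv2
from plant import r
def cap(n,f=None):
    c=r.capture(n)
    if f: cv2.imwrite('pics/'+f,c['frame'][:,:,::-1])
    return c
def ray(c,u,v):
    h=c['frame'].shape[0]; f=h/2/np.tan(np.radians(c['fovy'])/2)
    d=np.array([(u-c['cx'])/f,(v-c['cy'])/f]); s=d.copy()
    for _ in range(30): s=d/(1+c['k1']*(s@s))
    R=cv2.Rodrigues(np.array(c['rvec'],float))[0]; t=np.array(c['tvec'],float).ravel()
    return -R.T@t, R.T@np.array([s[0],s[1],1])
def pt(c,u,v,z):
    o,d=ray(c,u,v); return o+d*(z-o[2])/d[2]
E
python3 - <<'E'
from h import *
import pickle
a=cap('scene','scene.png');b=cap('top','top.png')
pickle.dump((a,b),open('ab.pkl','wb'))
for c in(a,b): print({k:c[k] for k in c if k!='frame'})
print(r.get_state())
E
```

```text
{'fovy': 54.473225261602124, 'cx': 256.0262627105056, 'cy': 193.16333089618354, 'k1': 0.010548141153238903, 'rvec': array([ 1.50101807,  2.32017375, -0.64216989]), 'tvec': array([ 0.21571867, -0.3945446 ,  1.44491427])}
{'fovy': 45.21362396233675, 'cx': 252.66857081682278, 'cy': 190.42630602076287, 'k1': 0.03944789250758888, 'rvec': array([ 2.13951902, -2.16012961,  0.16080233]), 'tvec': array([-0.00670428,  0.56012146,  1.66526385])}
{'time_s': 0.1, 'joints': array([-5.36809061e+01,  2.05900075e+01,  6.37799242e-01, -1.81007878e-02,
       -7.01344932e+01, -1.65059484e+01]), 'qd': array([ 0.00312507,  0.02164757,  0.12579317,  0.05396977, -0.02051894,
        0.04494489]), 'joint_torque': array([-3.06886621e-03, -5.84163952e+01,  2.93751329e+01,  7.01552019e+00,
        1.01145194e-02, -5.74487035e-05]), 'tcp_pos': array([ 0.22859627, -0.63461119,  0.20497574]), 'eef_rot': array([ 1.79912037e+02, -8.32023395e-03, -1.60193012e+02]), 'contact_force': array([ 0.82712024,  0.49553053, -0.74670978]), 'moment': array([-0.00391646,  0.05182799,  0.07121028]), 'gripper_width': 0.08780896365325912}
```

View pics/scene.png

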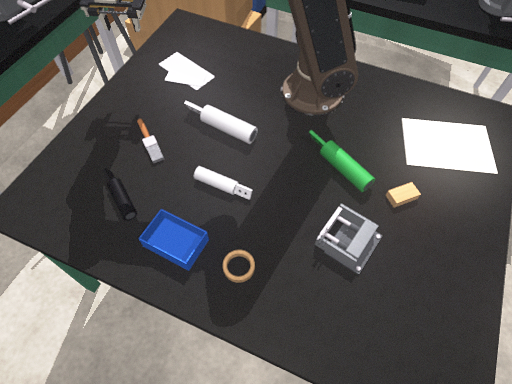

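View pics/top.png

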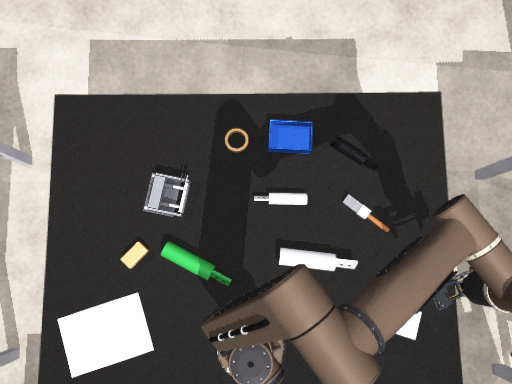

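Candidates for the strut:
- Black bar: scene (120,195), top (355,152).
- Green bar: scene (342,163), top (195,262).
- Large white bar: scene (222,123), top (315,260).
- Small white/aluminium bar: scene (222,183), top (282,199).

By the description it is the small white one. I'll check it in a close crop.

```bash
python3 - <<'E'
from h import *
import pickle
a,b=pickle.load(open('ab.pkl','rb'))
f=b['frame'][150:230,135:320,::-1]
cv2.imwrite('pics/c1.png',cv2.resize(f,None,fx=4.3,fy=4.3,interpolation=cv2.INTER_CUBIC))
g=b['frame'].astype(int); m=((g.min(2)>110)).astype(np.uint8); m[:, :240]=0;m[:185]=0;m[215:]=0;m[:,325:]=0
ys,xs=np.nonzero(m); print(xs.min(),xs.max(),ys.min(),ys.max())
# widths per column
for u in range(xs.min(),xs.max()+1,3):
    y=ys[xs==u]; print(u,y.min(),y.max(),end=' | ')
print()
for u,v in((xs.min(),198),(xs.max()+1,199)): print(pt(b,u,v,.022))
E
```

```text
254 307 193 204
254 196 200 | 257 196 200 | 260 196 200 | 263 196 200 | 266 196 200 | 269 193 203 | 272 193 204 | 275 193 204 | 278 193 204 | 281 193 204 | 284 193 204 | 287 193 204 | 290 193 204 | 293 193 204 | 296 193 204 | 299 193 204 | 302 193 204 | 305 193 204 | 
[ 0.53407437 -0.01687875  0.022     ]
[ 0.5284617  -0.21819762  0.022     ]
```

View pics/c1.png

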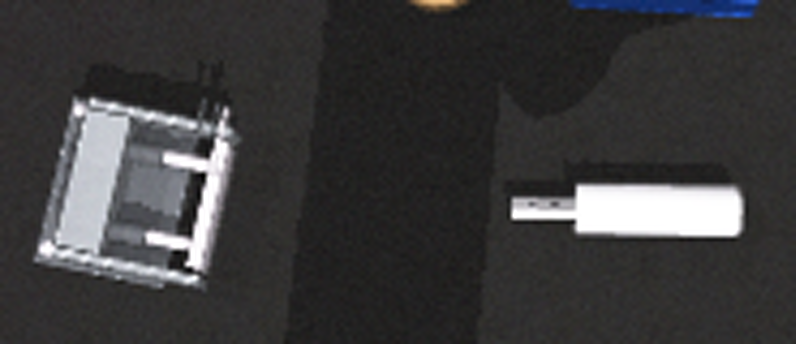

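The crop confirms the choice. The small white strut has its bar at crop (575–742, 185–235) and its tang at (512–575, 197–220), pointing left. The stop's pad face runs from about (232,140) to (203,275), with the pointer side at the top. Next I move above the strut.

>>> drive_tool:
  plan: "-5.5 4.5 0 -0.15;-11 9 0 -0.3;-16.5 13.5 0 -0.45;-22 18 0 -0.6;-27.5 22.5 0 -0.75;-33 27 0 -0.9;-38.5 31.5 0 -1.05;-44 36 0 -1.19"
  fingers: -1

```text
time_s: 1.1
tcp_pos: [0.4861, -0.204, 0.2059]
eef_rot: [-180.0, 0.0, -91.7]
contact_force: [1.2, -1.0, -0.5]
gripper_width: 0.0876
```

>>> drive_tool:
  plan: "0 0 0 0;0 0 0 0;0 0 0 0;0 0 0 0"

```text
time_s: 1.6
tcp_pos: [0.4849, -0.207, 0.2058]
eef_rot: [180.0, 0.0, -92.1]
contact_force: [-0.8, 0.7, 0.5]
gripper_width: 0.0877
```

```bash
python3 - <<'E'
from h import *
import pickle
w=cap('wrist','w1.png');a=cap('scene');b=cap('top');pickle.dump((w,a,b),open('w1.pkl','wb'))
s=r.get_state();print(s['tcp_pos'],s['eef_rot'],s['contact_force'],s['joints'])
f=a['frame'][150:285,185:395,::-1]
cv2.imwrite('pics/s2.png',cv2.resize(f,None,fx=3.8,fy=3.8,interpolation=cv2.INTER_CUBIC))
E
```

```text
[ 0.48518076 -0.2066896   0.20590081] [-1.79995043e+02  4.02627575e-04 -9.20907709e+01] [-0.2075633  -0.30716644  0.48537311] [-1.74756143e+00  6.60008109e+00 -1.78344874e+01 -4.09631243e-04
 -6.55604722e+01 -3.43040018e-01]
```

View pics/w1.png

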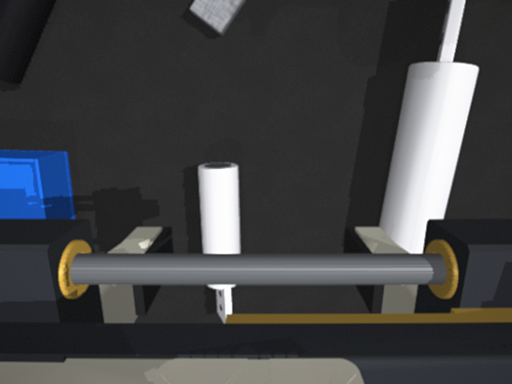

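View pics/s2.png

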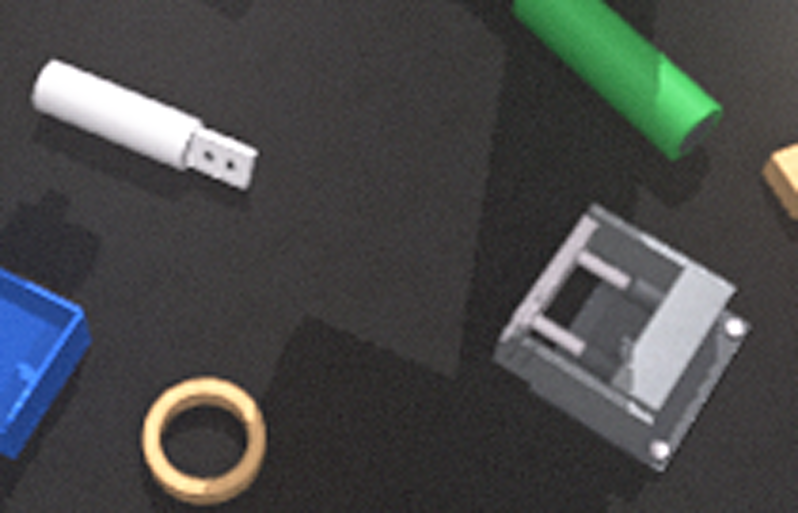

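The wrist view shows the strut's bar at (200–240, 165–285), with a half-hidden tang below it. The scene crop shows the tang's holed face at (190–255, 130–190), turned towards the camera (+x, upward), so it should roll towards −x by about 25 mm. Pad front in that crop runs from about (590,215) to (508,335).

```bash
cat >> h.py <<'E'
def strut(b,box=(240,185,330,235),th=110):
    x0,y0,x1,y1=box
    g=b['frame'][y0:y1,x0:x1].astype(int); m=((g.min(2)>th)&(g.max(2)-g.min(2)<40)).astype(np.uint8)
    n,l,s,_=cv2.connectedComponentsWithStats(m); k=1+s[1:,4].argmax(); m=(l==k)
    ys,xs=np.nonzero(m); P=np.array([pt(b,u+x0,v+y0,.03)[:2] for u,v in zip(xs,ys)])
    c=P.mean(0); d=np.linalg.svd(P-c,full_matrices=False)[2][0]; d*=np.sign(d[1])
    t=(P-c)@d; w=(P-c)@np.array([-d[1],d[0]]); yaw=np.degrees(np.arctan2(d[1],d[0]))
    bar=t<t.min()+.12; L=t.max()-t.min()
    wt=w[t>t.max()-.045]; wb=w[bar]
    # axis line fitted on bar
    return dict(end=c+d*t.max(),rear=c+d*t.min(),L=L,yaw=yaw,barmid=c+d*(t.min()+.07),tangw=np.ptp(wt),tangoff=wt.mean()-wb.mean(),barw=np.ptp(wb))
E
python3 - <<'E'
from h import *
import pickle
w,a,b=pickle.load(open('w1.pkl','rb')); _,b0=pickle.load(open('ab.pkl','rb'))
print(strut(b0)); print(strut(b))
for n,u,v in(('tl',78,98),('tr',237,135),('br',203,288),('bl',38,262)): print(n,pt(b,135+u/4.3,150+v/4.3,.06))
for n,u,v in(('padtop',235,137),('padbot',205,275)): print(n,pt(b,135+u/4.3,150+v/4.3,.054))
for n,u,v in(('padA',590,215),('padB',505,338)): print('sc',n,pt(a,185+u/3.8,150+v/3.8,.054))
for n,u,v in(('tangA',190,175),('barrearmid',40,100)): print('sc',n,pt(a,185+u/3.8,150+v/3.8,.022))
print('cam',ray(a,256,193)[0],ray(b,256,193)[0])
f=b['frame'][160:222,140:197,::-1]
cv2.imwrite('pics/stop.png',cv2.resize(f,None,fx=9,fy=9,interpolation=cv2.INTER_CUBIC))
E
```

```text
{'end': array([ 0.53262412, -0.01671885]), 'rear': array([ 0.52861   , -0.21356404]), 'L': np.float64(0.19688611385154578), 'yaw': np.float64(88.83177318756397), 'barmid': array([ 0.53003716, -0.14357859]), 'tangw': np.float64(0.015463457314226547), 'tangoff': np.float64(-0.0005272485925605501), 'barw': np.float64(0.04240388258341113)}
{'end': array([ 0.50184868, -0.10431409]), 'rear': array([ 0.58155385, -0.11171932]), 'L': np.float64(0.08004843507740267), 'yaw': np.float64(174.69201816742657), 'barmid': array([ 0.51185402, -0.10524367]), 'tangw': np.float64(0.0173859588015268), 'tangoff': np.float64(0.00028294156188945926), 'barw': np.float64(0.019644062673047503)}
tl [0.6258254  0.35212047 0.06      ]
tr [0.59268278 0.21668693 0.06      ]
br [0.46245894 0.24398395 0.06      ]
bl [0.48582561 0.3827012  0.06      ]
padtop [0.59195999 0.21915723 0.054     ]
padbot [0.47397812 0.24331467 0.054     ]
sc padA [0.48024262 0.25323895 0.054     ]
sc padB [0.60806901 0.22676267 0.054     ]
sc tangA [ 0.56048128 -0.0588725   0.022     ]
sc barrearmid [ 0.54612826 -0.20727888  0.022     ]
cam [1.08709327 0.23559533 1.02601184] [ 3.16543821e-01 -6.24986661e-04  1.72820263e+00]
```

View pics/stop.png

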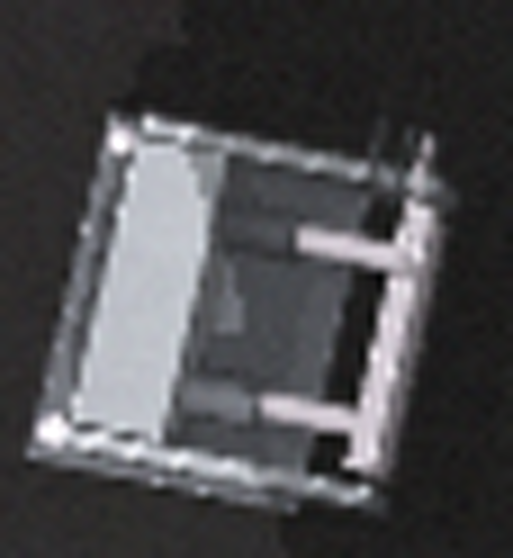

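Close-up: the pad's front top edge runs (437,200)→(385,478), with the pointer at about (428,150). The cheeks run (150,125)→(440,185) and (55,430)→(380,495).

```bash
python3 - <<'E'
from h import *
import pickle
w,a,b=pickle.load(open('w1.pkl','rb'))
P=lambda u,v,z: pt(b,140+u/9-.44,160+v/9-.44,z)[:2]
A,B=P(437,200,.054),P(385,478,.054); d=A-B; print('pad',A,B,(A+B)/2,np.hypot(*d),'yaw',np.degrees(np.arctan2(d[1],d[0]))+90)
for p,q in(((440,185),(150,125)),((380,495),(55,430))):
    d=P(*q,.06)-P(*p,.06); print('cheek',np.degrees(np.arctan2(d[1],d[0])),P(*p,.06),P(*q,.06))
E
```

```text
pad [0.5923012  0.22478731] [0.47866767 0.244593  ] [0.53548443 0.23469015] 0.11534662802880896 yaw 80.11298648365548
cheek 77.66784848471912 [0.59748538 0.22282218] [0.62328095 0.34081321]
cheek 78.08865880807576 [0.47124361 0.24563574] [0.49882928 0.37641085]
```

>>> drive_tool:
  plan: "-3.3 -2.1 0 -0.01;-6.6 -4.3 0 -0.015;-6.6 -4.3 0 -0.015;-6.6 -4.3 4 -0.015;-6.6 -4.3 8 -0.015;-6.6 -4.3 11 -0.015;-6.6 -4.3 11 -0.015;-6.6 -4.3 11 -0.015"

```text
time_s: 2.75
tcp_pos: [0.5315, -0.142, 0.0971]
eef_rot: [-179.9, -0.0, -91.2]
contact_force: [0.6, 0.4, 1.4]
gripper_width: 0.0876
```

```bash
python3 - <<'E'
from h import *
import pickle
w=cap('wrist','w2.png')
s=r.get_state();print(s['tcp_pos'],s['eef_rot'],s['contact_force'])
print({k:w[k] for k in w if k!='frame'})
E
```

```text
[ 0.53179667 -0.14188683  0.09746217] [-1.79868718e+02 -9.23135113e-03 -9.11516827e+01] [ 0.0745335  -0.04703246  0.43207533]
{'fovy': 59.97099969957883, 'cx': 257.95460123427546, 'cy': 193.01556774454139, 'k1': -0.016060213911142585, 'rvec': array([-0.03190946, -3.11022885, -0.40727181]), 'tvec': array([0.53378622, 0.12240691, 0.31742279])}
```

View pics/w2.png

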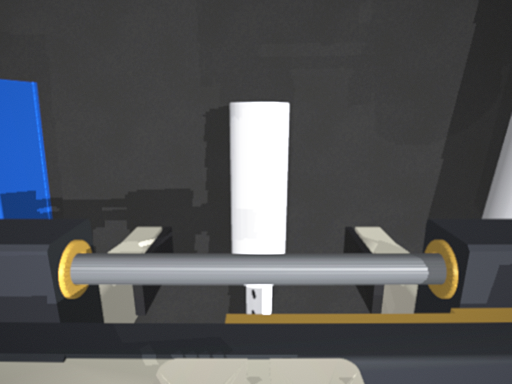

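Bar centred at u≈259, in line with the jaw midpoint; the tang shows at about (247–272, 287–313). I go down and narrow the jaws to loosely straddle the bar.

>>> drive_tool:
  plan: "0 0 2 0;0 0 4 0;0 0 6 0;0 0 7.5 0;0 0 8.4 0;0 0 8.4 0;0 0 8.4 0"

```text
time_s: 3.68
tcp_pos: [0.5313, -0.1415, 0.0125]
eef_rot: [-179.9, -0.0, -91.1]
contact_force: [-0.4, -1.2, -0.5]
gripper_width: 0.0873
```

>>> drive_tool:
  plan: "0 0 0 0;0 0 0 0;0 0 0 0;0 0 0 0"
  fingers: -0.08
  squeeze: 5

```text
time_s: 4.18
tcp_pos: [0.5308, -0.1415, 0.0119]
eef_rot: [-180.0, 0.0, -91.1]
contact_force: [-0.2, -0.1, 0.4]
gripper_width: 0.0531
```

>>> drive_tool:
  plan: "0 0.3 0 0;0 0.6 0 0;0 0.9 0 0;0 1.2 0 0;0 1.5 0 0;0 1.8 0 0;0 2.1 0 0;0 2.4 0 0"

```text
time_s: 5.18
tcp_pos: [0.5146, -0.1411, 0.016]
eef_rot: [-179.2, -0.0, -91.0]
contact_force: [8.7, -0.9, 18.0]
gripper_width: 0.0475
```

>>> drive_tool:
  plan: "0 0 0 0;0 0 0 0;0 0 0 0;0 0 0 0"

```text
time_s: 5.68
tcp_pos: [0.5143, -0.1411, 0.016]
eef_rot: [-179.2, -0.0, -91.0]
contact_force: [7.5, -2.0, 18.5]
gripper_width: 0.0473
```

```bash
python3 - <<'E'
from h import *
import pickle
a=cap('scene');b=cap('top');w=cap('wrist');pickle.dump((w,a,b),open('w2.pkl','wb'))
f1=cv2.resize(a['frame'][165:225,185:265],None,fx=5,fy=5,interpolation=cv2.INTER_CUBIC)
f2=cv2.resize(b['frame'][180:240,240:320],None,fx=5,fy=5,interpolation=cv2.INTER_CUBIC)
f3=cv2.resize(w['frame'][240:330,200:320],(400,300),interpolation=cv2.INTER_CUBIC)
im=np.hstack([f1,f2]); cv2.imwrite('pics/r1.png',np.vstack([im,np.hstack([f3,np.zeros((300,400,3),np.uint8)])])[:,:,::-1])
E
```

```text
(no output)
```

View pics/r1.png

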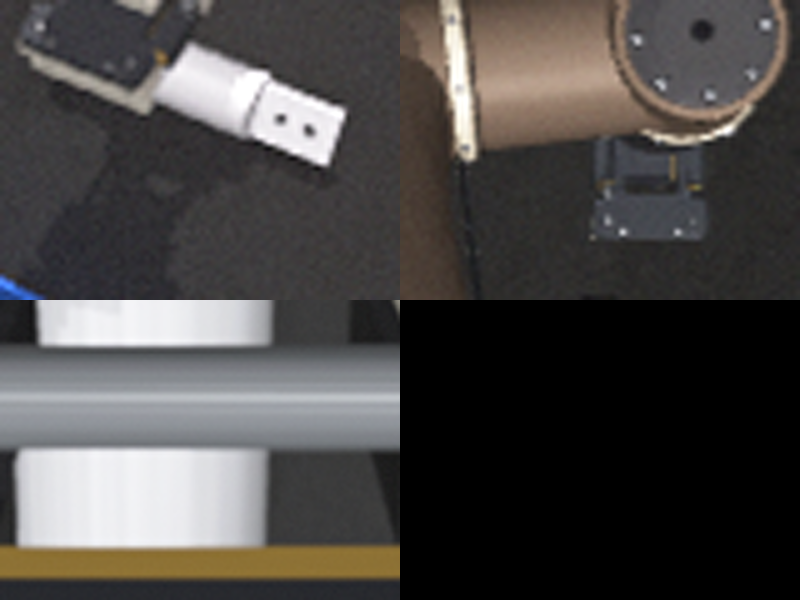

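The scene crop shows the tang end edge from (345,107) to (328,165). It has rolled partway and is not flat yet, and the finger shows a friction jam with Fz at 18 N. I'll cast the end-edge corners onto the tang's end plane to get the roll angle.

```bash
cat >> h.py <<'E'
def plane(c,u,v,p0,n):
    o,d=ray(c,u,v); return o+d*((p0-o)@n)/(d@n)
def tangang(a,A,B,end,yaw):
    n=np.array([np.cos(yaw),np.sin(yaw),0]); h=np.array([np.sin(yaw),-np.cos(yaw),0])
    P=[plane(a,*q,np.array([*end,.022]),n) for q in(A,B)]
    d=P[1]-P[0]; return P,np.hypot(d@h,d[2]),np.degrees(np.arctan2(d[2],d@h))
E
python3 - <<'E'
from h import *
import pickle
a0,_=pickle.load(open('ab.pkl','rb')); w,a,b=pickle.load(open('w2.pkl','rb'))
y=np.radians(88.8)
print(tangang(a0,(185+258/3.8,150+150/3.8),(185+247/3.8,150+190/3.8),(.5326,-.0185),y))
for dx in(0,.01): print(tangang(a,(185+345/5,165+107/5),(185+328/5,165+165/5),(.518+dx,-.0185),y))
E
```

```text
([array([ 0.51436762, -0.01811809,  0.02065344]), array([ 0.53575141, -0.01856601, -0.01257007])], np.float64(0.039512894397312), np.float64(-57.22756054049914))
([array([ 0.50561631, -0.0182406 ,  0.02623019]), array([ 0.5306287 , -0.01876453, -0.00793137])], np.float64(0.0423427238925045), np.float64(-53.783194220045175))
([array([ 0.50607419, -0.01804072,  0.02701745]), array([ 0.53106688, -0.01856424, -0.00711721])], np.float64(0.04230938179416154), np.float64(-53.78319422004531))
```

The scene view is too grazing for a precise angle. By travel it has rolled about 36°, leaving about 29°. A sticking finger has to rise as it pushes (rack motion), so I'll continue with combined −x and up.

>>> drive_tool:
  plan: "0 0 -0.4 0;0 0.05 -0.6 0;0 0.1 -0.8 0;0 0.18 -1.0 0;0 0.25 -1.15 0;0 0.3 -1.25 0;0 0.3 -1.3 0;0 0.3 -1.3 0"

```text
time_s: 6.82
tcp_pos: [0.5038, -0.141, 0.0248]
eef_rot: [180.0, -0.0, -91.1]
contact_force: [-0.3, 0.4, 0.2]
gripper_width: 0.0479
```

>>> drive_tool:
  plan: "0 0 0 0;0 0 0 0;0 0 -3 0;0 0 -7 0;0 0 -11 0;-5 0 -13 0;-10 0 -13 0;-15 0 -13 0"
  fingers: -0.6

```text
time_s: 7.82
tcp_pos: [0.5068, 0.0104, 0.1554]
eef_rot: [-179.9, 0.0, -91.2]
contact_force: [0.2, -0.3, 0.5]
gripper_width: 0.0701
```

>>> drive_tool:
  plan: "0 0 0 0;0 0 0 0;0 0 0 0"

```text
time_s: 8.2
tcp_pos: [0.5066, 0.0081, 0.1547]
eef_rot: [180.0, -0.0, -91.2]
contact_force: [0.1, -0.5, -1.2]
gripper_width: 0.0699
```

```bash
python3 - <<'E'
from h import *
import pickle
a=cap('scene');b=cap('top');w=cap('wrist','w3.png');pickle.dump((w,a,b),open('w3.pkl','wb'))
s=r.get_state();print(s['tcp_pos'],s['eef_rot'],ray(w,256,193)); 
E
```

```text
[0.50673805 0.00808935 0.15476915] [ 1.79987718e+02 -6.46408821e-03 -9.12300148e+01] (array([ 0.50438223, -0.06104362,  0.33388087]), array([ 0.01195714,  0.25747576, -0.96622863]))
```

View pics/w3.png

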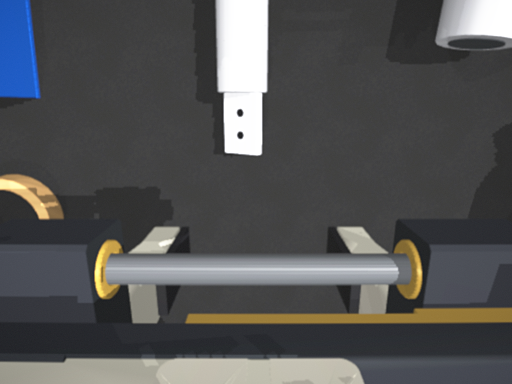

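Tang in clear view at (225–263, 93–155), holes at (240,113) and (240,135), bar at (217–268, up to 92). It looks nearly flat. I'll print the brightness profile to find any visible side face.

```bash
python3 - <<'E'
from h import *
import pickle
w,a,b=pickle.load(open('w3.pkl','rb'))
g=w['frame'].astype(int).mean(2)
for v in(100,125,145,150): print(v,g[v-1:v+2,216:272].mean(0).astype(int))
print('cols')
for u in range(222,268,4): print(u,g[148:163,u].astype(int))
f=cv2.resize(w['frame'][80:165,205:280],None,fx=7,fy=7,interpolation=cv2.INTER_CUBIC)
f=np.clip((f.astype(float)-120)*255/135,0,255).astype(np.uint8)
cv2.imwrite('pics/t3.png',f[:,:,::-1])
E
```

```text
100 [ 49  49  49  49  48  45  44 128 248 255 255 254 254 254 254 254 254 254
 254 254 254 254 254 254 254 254 254 254 254 254 254 254 254 254 254 254
 254 254 254 254 255 255 255 255 255 249 122  50  58  62  63  64  65  65
  65  65]
125 [ 48  49  49  50  49  47  42  92 207 255 255 254 254 254 254 254 254 254
 254 254 254 254 254 254 254 254 254 254 254 254 254 254 254 254 254 254
 254 254 254 254 255 255 255 255 255 250 125  55  60  63  63  64  65  67
  67  67]
145 [ 50  50  51  51  51  49  46  51 141 253 255 255 254 254 254 254 254 254
 254 254 254 254 254 254 254 254 254 254 254 254 254 254 254 254 254 254
 254 254 254 254 255 255 255 255 255 229 109  58  64  66  66  67  67  68
  65  66]
150 [ 50  50  51  50  50  49  47  46 130 249 255 255 254 254 254 254 254 254
 254 254 254 254 254 254 254 254 254 254 254 254 254 254 254 254 254 254
 254 254 254 255 255 255 255 255 255 219 102  59  64  67  67  66  66  66
  66  66]
cols
222 [46 46 48 47 49 52 59 66 67 68 70 67 67 68 68]
226 [255 255 255 255 217  99  44  53  63  66  66  68  68  68  68]
230 [254 254 255 255 250 126  42  49  60  63  67  68  68  66  67]
234 [254 254 255 255 255 166  64  54  66  68  67  66  66  69  67]
238 [254 254 254 255 255 222  99  50  65  68  68  68  66  67  67]
242 [254 254 254 255 255 251 136  61  63  66  68  66  67  66  66]
246 [254 254 254 255 255 255 181  83  59  65  66  65  66  65  67]
250 [254 254 254 254 255 255 244 123  58  63  67  64  65  65  67]
254 [254 254 254 254 255 255 253 144  64  60  66  67  67  64  67]
258 [255 255 255 255 255 255 255 149  65  63  64  65  68  66  67]
262 [103 102 102 103 104  93  70  63  64  65  66  65  66  66  67]
266 [65 68 67 67 68 69 65 67 67 66 67 67 67 66 66]
```

View pics/t3.png

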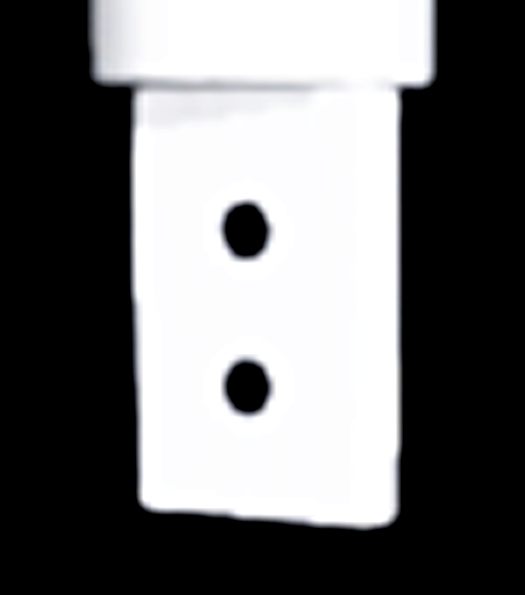

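The contrast crop shows holes at x≈247 against a silhouette of 138–400, so there is a bright side face on the right at about 356–400. The tang is still tilted towards +x. I'll work it out with rays, and check how far the bar has moved.

```bash
python3 - <<'E'
from h import *
import pickle
w,a,b=pickle.load(open('w3.pkl','rb'))
g=w['frame'].astype(int).mean(2)
def edges(v):
    p=g[v]; i=np.nonzero(p[200:285]>150)[0]+200; 
    f=lambda i,j: i+(150-p[i])/(p[j]-p[i])*(j-i)
    return f(i[0]-1,i[0]),f(i[-1]+1,i[-1])
for v in(10,40,70,85):
    l,r_=edges(v); A,B=pt(w,l,v,.022),pt(w,r_,v,.022); print('bar',v,l,r_,(A+B)/2,B-A)
for v in(105,113,125,135,145):
    l,r_=edges(v); print('tang',v,l,r_,[pt(w,u,v,z).round(4)[:2] for u,z in((l,.022),(255.3,.03),(r_,.03))])
for v in (113,135):
    q=g[v-6:v+7,230:251]<128; ys,xs=np.nonzero(q); print('hole',xs.mean()+230,ys.mean()+v-6,pt(w,xs.mean()+230,ys.mean()+v-6,.026))
E
```

```text
bar 10 216.13934426229508 267.57 [ 0.51646334 -0.13908546  0.022     ] [-0.04369287  0.00100635  0.        ]
bar 40 216.66257668711657 267.45544554455444 [ 0.51708593 -0.11542347  0.022     ] [-0.04402094  0.00100691  0.        ]
bar 70 216.95670995670994 267.13278008298755 [ 0.51793041 -0.09082042  0.022     ] [-0.04439223  0.00100866  0.        ]
bar 85 217.33513513513515 266.81454545454545 [ 0.51833374 -0.07813901  0.022     ] [-0.04424066  0.00100173  0.        ]
tang 105 223.1204481792717 261.78795811518324 [array([ 0.5361, -0.0612]), array([ 0.5069, -0.0606]), array([ 0.5011, -0.0604])]
tang 113 223.16260162601625 261.8031914893617 [array([ 0.5364, -0.0541]), array([ 0.507 , -0.0537]), array([ 0.5012, -0.0535])]
tang 125 223.49565217391304 261.80913978494624 [array([ 0.5366, -0.0434]), array([ 0.5073, -0.0432]), array([ 0.5014, -0.0431])]
tang 135 223.82935153583617 261.88732394366195 [array([ 0.5368, -0.0343]), array([ 0.5075, -0.0343]), array([ 0.5015, -0.0342])]
tang 145 224.07185628742516 261.6325966850829 [array([ 0.537, -0.025]), array([ 0.5077, -0.0253]), array([ 0.5019, -0.0252])]
hole 239.57575757575756 112.24242424242425 [ 0.52119674 -0.05454841  0.026     ]
hole 240.0 135.0 [ 0.52153867 -0.03426623  0.026     ]
```

The bar's centre is at x=0.5164 near y=−0.139, so it has only rolled 13.6 mm (35°). Tang corners and holes agree on about 31° left, i.e. 12 mm more, to x≈0.5045. The fingers likely yielded under the 5 N squeeze. I'll re-straddle with a firm squeeze and push with the rack motion.

>>> drive_tool:
  plan: "5 -0.5 0 0.01;10 -1 0 0.01;14.7 -1.3 0 0.01;14.7 -1.3 4 0.01;14.7 -1.3 8 0.01;14.7 -1.3 12 0.01;14.7 -1.3 14.3 0.01;14.7 -1.3 14.3 0.01"

```text
time_s: 9.35
tcp_pos: [0.5152, -0.1389, 0.0102]
eef_rot: [179.8, -0.0, -91.8]
contact_force: [-0.3, -0.6, -0.1]
gripper_width: 0.0703
```

>>> drive_tool:
  plan: "0 0 0 0;0 0 0 0;0 0 0 0;0 0 0 0;0 0 0 0;0 0 0 0"
  fingers: -0.1
  squeeze: 60

```text
time_s: 10.1
tcp_pos: [0.5168, -0.1382, 0.0119]
eef_rot: [180.0, -0.0, -91.7]
contact_force: [0.1, 1.0, -0.7]
gripper_width: 0.0484
```

```bash
cat >> h.py <<'E'
def barw(w,rows=(100,130,160,190,215,290,300),th=150):
    g=w['frame'].astype(int).mean(2)
    for v in rows:
        p=g[v]; m=(p[120:400]>th).astype(np.uint8)[None]
        n,l,s,_=cv2.connectedComponentsWithStats(m); k=1+s[1:,4].argmax() if n>1 else 0
        if not k: continue
        i=s[k,0]+120; j=i+s[k,2]-1
        A,B=pt(w,i-.5,v,.022),pt(w,j+.5,v,.022); print('bar',v,i,j,((A+B)/2)[:2].round(4),'w',round(A[0]-B[0],4))
E
python3 - <<'E'
from h import *
s=r.get_state();print(s['tcp_pos'],s['eef_rot'],s['contact_force'],s['gripper_width']); barw(cap('wrist'))
E
```

```text
[ 0.51683533 -0.13823746  0.01189848] [ 1.79998993e+02 -8.11343909e-04 -9.17131116e+01] [ 0.07890071  0.95922065 -0.65798731] 0.04840425345301182
bar 100 212 301 [ 0.5147 -0.2094] w 0.0441
bar 130 213 300 [ 0.5151 -0.1949] w 0.0441
bar 160 215 300 [ 0.5151 -0.1797] w 0.044
bar 190 216 299 [ 0.5156 -0.1639] w 0.044
bar 215 217 297 [ 0.5163 -0.1501] w 0.0433
bar 290 219 294 [ 0.518 -0.105] w 0.0434
bar 300 220 294 [ 0.5179 -0.0985] w 0.0432
```

>>> drive_tool:
  plan: "0 0.2 0 0;0 0.4 -0.2 0;0 0.6 -0.4 0;0 0.8 -0.6 0;0 0.8 -0.6 0;0 0.8 -0.6 0"

```text
time_s: 10.9
tcp_pos: [0.509, -0.138, 0.0179]
eef_rot: [-180.0, 0.0, -91.7]
contact_force: [-0.1, -0.1, -0.1]
gripper_width: 0.0483
```

```bash
python3 - <<'E'
from h import *
s=r.get_state();print(s['tcp_pos'],s['eef_rot'],s['contact_force'],s['gripper_width']); barw(cap('wrist'),(130,190,290))
E
```

```text
[ 0.50897791 -0.13799788  0.01794275] [-1.79986813e+02  1.26825653e-03 -9.17178766e+01] [-0.14699859 -0.12713645 -0.06934321] 0.048287308367609555
bar 130 199 283 [ 0.5153 -0.1945] w 0.0441
bar 190 202 282 [ 0.5161 -0.1624] w 0.044
bar 290 207 279 [ 0.5182 -0.1013] w 0.0432
```

```bash
python3 - <<'E'
from h import *
import pickle
w1=pickle.load(open('w1.pkl','rb'))[0]; w3=pickle.load(open('w3.pkl','rb'))[0]; w=cap('wrist','w4.png'); w2=pickle.load(open('w2.pkl','rb'))[0]
for n,c in(('open88',w1),('w3_70',w3),('w2push',w2),('now',w)):
    for v in(240,290,305):
        p=c['frame'][v].astype(int); m=(p[:,0]-p[:,2]>8)&(p.max(1)>90)&(p[:,0]-p[:,2]<60)
        x=np.nonzero(m)[0]; segs=np.split(x,np.nonzero(np.diff(x)>4)[0]+1); print(n,v,[(int(s[0]),int(s[-1])) for s in segs if len(s)>5])
E
```

```text
open88 240 [(124, 153), (363, 391)]
open88 290 [(100, 131), (384, 416)]
open88 305 [(103, 133), (383, 413)]
w3_70 240 [(143, 173), (343, 373)]
w3_70 290 [(129, 155), (361, 387)]
w3_70 305 [(131, 156), (359, 385)]
w2push 240 [(169, 198), (318, 347)]
w2push 290 [(166, 185), (331, 350)]
w2push 305 [(169, 185), (330, 348)]
now 240 [(168, 196), (320, 348)]
now 290 [(166, 183), (332, 350)]
now 305 [(167, 185), (331, 349)]
```

The fingers are symmetric but the bar sits 8 mm off-centre with no force, so contact is only just starting. I'll continue in small steps while watching the bar.

>>> drive_tool:
  plan: "0 0.1 0 0;0 0.2 0 0;0 0.3 0 0;0 0.3 0 0;0 0.3 0 0"

```text
time_s: 11.62
tcp_pos: [0.5062, -0.1379, 0.0181]
eef_rot: [-180.0, -0.0, -91.7]
contact_force: [-0.0, -0.4, 3.0]
gripper_width: 0.0481
```

```bash
python3 - <<'E'
from h import *
s=r.get_state();print(s['tcp_pos'],s['eef_rot'],s['contact_force'],s['gripper_width']); barw(cap('wrist'),(130,190,290))
E
```

```text
[ 0.50622537 -0.13792431  0.01808201] [-1.79962724e+02 -1.29799543e-03 -9.17085944e+01] [-0.01285984 -0.35870768  3.02073917] 0.04813643666936661
bar 130 196 280 [ 0.5142 -0.1944] w 0.0441
bar 190 199 279 [ 0.5151 -0.1623] w 0.044
bar 290 204 276 [ 0.5173 -0.1012] w 0.0432
```

```bash
python3 - <<'E'
from h import *
import pickle
print(r.tcp_to_tips, [n for n in dir(r) if n[0]!='_'])
_,a2,_=pickle.load(open('w2.pkl','rb')); a=cap('scene'); w=cap('wrist')
f1=cv2.resize(a['frame'][150:222,170:265],(475,360),interpolation=cv2.INTER_CUBIC)
f2=cv2.resize(w['frame'][220:330,90:420],(760,253),interpolation=cv2.INTER_CUBIC)
im=np.zeros((600,760,3),np.uint8); im[:240]=0; 
f1=cv2.resize(f1,(440,340)); im[:340,:440]=f1; im[345:598]=f2
cv2.imwrite('pics/g1.png',np.clip(im.astype(float)*1.4,0,255).astype(np.uint8)[:,:,::-1])
E
```

```text
0.008 ['Unreachable', 'capture', 'close_job', 'get_state', 'tcp_to_tips']
```

View pics/g1.png

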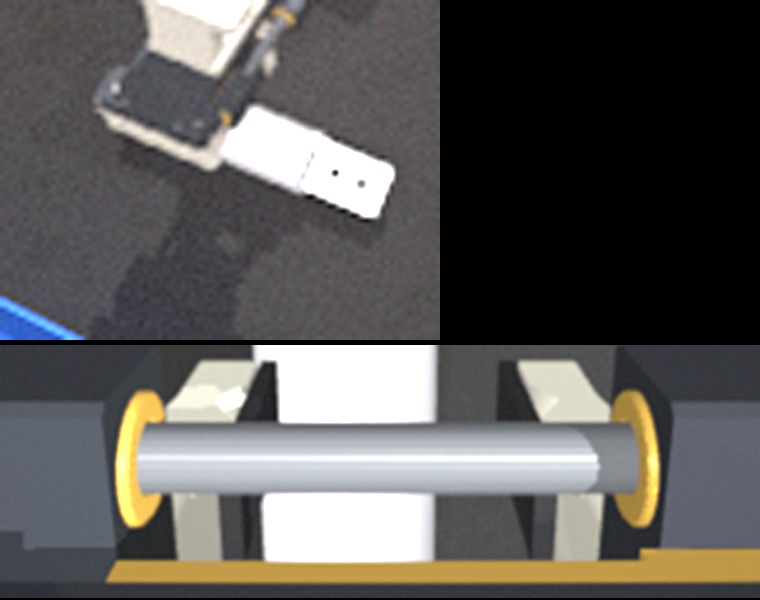

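The left jaw's black pad overlaps the bar's edge (bar from x≈255, pad out to 278). Force direction and bar offset both suggest contact high on the bar (~36–38 mm), so the tips may stand higher than I assumed. I'll re-centre and probe downwards gently.

>>> drive_tool:
  plan: "0 -0.5 0 0;0 -1 0 0;0 -1 0.3 0;0 -1 0.6 0;0 -1 0.8 0;0 -1 0.9 0;0 -1 1.0 0;0 -1 1.0 0"

```text
time_s: 12.78
tcp_pos: [0.5159, -0.1382, 0.0079]
eef_rot: [-180.0, 0.0, -91.7]
contact_force: [-0.5, 0.7, 0.1]
gripper_width: 0.0486
```

>>> drive_tool:
  plan: "0 0 0.1 0;0 0 0.2 0;0 0 0.3 0;0 0 0.3 0"

```text
time_s: 13.28
tcp_pos: [0.5164, -0.1382, 0.005]
eef_rot: [-180.0, -0.0, -91.7]
contact_force: [1.3, 0.1, 1.7]
gripper_width: 0.0482
```

```bash
python3 - <<'E'
from h import *
s=r.get_state();print(s['tcp_pos'],s['eef_rot'],s['contact_force'],s['gripper_width']); barw(cap('wrist'),(130,190,215,290))
E
```

```text
[ 0.51635085 -0.13819703  0.00501563] [-1.79953431e+02 -1.36860143e-04 -9.17077171e+01] [1.25743065 0.1046436  1.71835071] 0.0482352586147664
bar 130 207 298 [ 0.5165 -0.1954] w 0.0442
bar 190 210 297 [ 0.517  -0.1657] w 0.0443
bar 215 211 295 [ 0.5177 -0.1524] w 0.0436
bar 290 214 292 [ 0.5192 -0.1092] w 0.0433
```

Contact with the bench was expected at TCP z=0.008 but there is none at 0.005, so the tips really are higher than stated. I'll keep probing down slowly.

>>> drive_tool:
  plan: "0 -0.1 0.1 0;0 -0.1 0.2 0;0 -0.1 0.3 0;0 -0.1 0.4 0;0 -0.1 0.5 0;0 -0.1 0.5 0"

```text
time_s: 14.08
tcp_pos: [0.5167, -0.1382, -0.0003]
eef_rot: [180.0, -0.0, -91.7]
contact_force: [0.1, 0.3, -0.7]
gripper_width: 0.0485
```

>>> drive_tool:
  plan: "0 0 0.1 0;0 0 0.2 0;0 0 0.3 0;0 0 0.4 0;0 0 0.5 0;0 0 0.5 0"

```text
time_s: 14.82
tcp_pos: [0.5168, -0.1382, -0.0052]
eef_rot: [180.0, -0.0, -91.7]
contact_force: [-1.0, 0.2, -0.5]
gripper_width: 0.0483
```

>>> drive_tool:
  plan: "0 0 0.1 0;0 0 0.2 0;0 0 0.3 0;0 0 0.4 0;0 0 0.5 0;0 0 0.5 0;0 0 0.5 0"

```text
time_s: 15.7
tcp_pos: [0.5169, -0.1383, -0.0101]
eef_rot: [-180.0, -0.0, -91.7]
contact_force: [0.7, 0.8, -0.0]
gripper_width: 0.0484
```

```bash
python3 - <<'E'
from h import *
s=r.get_state();print(s['tcp_pos'],s['eef_rot'],s['contact_force'],s['gripper_width']); w=cap('wrist'); barw(w,(130,160,190,290)); print(ray(w,256,193)[0])
E
```

```text
[ 0.51689785 -0.13826648 -0.01010735] [-1.79996496e+02 -8.48256151e-04 -9.17165985e+01] [ 0.74804033  0.81651878 -0.02944303] 0.04838649629656874
bar 130 205 304 [ 0.5158 -0.1966] w 0.0435
bar 160 206 303 [ 0.5163 -0.1834] w 0.0436
bar 190 207 302 [ 0.5167 -0.1696] w 0.0438
bar 290 211 296 [ 0.5189 -0.1184] w 0.0427
[ 0.51391122 -0.20733144  0.16898018]
```

>>> drive_tool:
  plan: "0 0.2 0 0;0 0.4 -0.1 0;0 0.6 -0.3 0;0 0.8 -0.5 0;0 0.8 -0.5 0"

```text
time_s: 16.38
tcp_pos: [0.5088, -0.138, -0.0049]
eef_rot: [-180.0, 0.0, -91.7]
contact_force: [0.3, -0.8, 0.5]
gripper_width: 0.0481
```

```bash
python3 - <<'E'
from h import *
s=r.get_state();print(s['tcp_pos'],s['eef_rot'],s['contact_force'],s['gripper_width']); w=cap('wrist'); barw(w,(130,160,190,290))
E
```

```text
[ 0.50875707 -0.13801311 -0.00490742] [-1.79987685e+02  2.06839526e-03 -9.17173409e+01] [ 0.28950543 -0.83498994  0.45859505] 0.04806931150608294
bar 130 209 305 [ 0.5067 -0.1959] w 0.0437
bar 160 210 304 [ 0.5071 -0.1823] w 0.0438
bar 190 211 303 [ 0.5075 -0.168 ] w 0.0439
bar 290 215 297 [ 0.5097 -0.1149] w 0.0427
```

>>> drive_tool:
  plan: "0 0.1 -0.05 0;0 0.2 -0.15 0;0 0.3 -0.25 0;0 0.4 -0.3 0;0 0.4 -0.3 0;0 0.4 -0.3 0"

```text
time_s: 17.18
tcp_pos: [0.5048, -0.1379, -0.0022]
eef_rot: [180.0, -0.0, -91.7]
contact_force: [-0.4, -0.2, -0.4]
gripper_width: 0.0486
```

```bash
python3 - <<'E'
from h import *
s=r.get_state();print(s['tcp_pos'],s['eef_rot'],s['contact_force'],s['gripper_width']); w=cap('wrist'); barw(w,(130,160,190,290))
E
```

```text
[ 0.50481293 -0.13791455 -0.00215703] [ 1.79993618e+02 -1.94879245e-03 -9.17166870e+01] [-0.35559049 -0.2466689  -0.41460937] 0.048579577661473
bar 130 207 301 [ 0.5041 -0.1956] w 0.0436
bar 160 208 300 [ 0.5046 -0.1817] w 0.0437
bar 190 210 299 [ 0.5048 -0.1672] w 0.0433
bar 290 214 295 [ 0.5066 -0.1132] w 0.0429
```

>>> drive_tool:
  plan: "0 0 0 0;0 0 0 0;0 0 0 0;0 0 -3 0;0 0 -7 0;0 0 -11 0;-5 0 -15 0;-10 0 -16 0"
  fingers: -0.6

```text
time_s: 18.23
tcp_pos: [0.5092, -0.0371, 0.1608]
eef_rot: [-179.7, 0.1, -91.8]
contact_force: [0.5, 0.2, -0.7]
gripper_width: 0.0703
```

>>> drive_tool:
  plan: "-5 0 0 0;-5 0 0 0;-5 0 0 0;-5 0 0 0"

```text
time_s: 18.73
tcp_pos: [0.5092, 0.0111, 0.1577]
eef_rot: [180.0, -0.0, -91.8]
contact_force: [-0.3, -0.3, 0.5]
gripper_width: 0.0703
```

```bash
python3 - <<'E'
from h import *
import pickle
w=cap('wrist','w5.png');b=cap('top');pickle.dump((w,b),open('w5.pkl','wb'))
s=r.get_state();print(s['tcp_pos'],s['eef_rot'])
barw(w,(10,40,70)); barw(w,(105,125,145),60+90)
g=w['frame'].astype(int).mean(2)
for v in(100,120,140): print(v,g[v-1:v+2,220:290].mean(0).round().astype(int))
m=(g[95:165,225:275]<128).astype(np.uint8); n,l,st,c=cv2.connectedComponentsWithStats(m)
for k in range(1,n):
    if st[k,4]<150: u,v=c[k]+(225,95); print('hole',u,v,st[k,4],pt(w,u,v,.026)[:2])
for u in range(222,275,4): 
    p=g[130:175,u]; i=np.nonzero(p>150)[0]; print(u,(i.max()+130+(p[i.max()]-150)/(p[i.max()]-p[i.max()+1])).round(2) if len(i) else None,end=' ')
E
```

```text
[0.5092462  0.01107145 0.1576985 ] [ 1.79978859e+02 -1.08237488e-02 -9.18035047e+01]
bar 10 231 281 [ 0.5054 -0.1364] w 0.0437
bar 40 231 281 [ 0.5062 -0.1125] w 0.0446
bar 70 232 280 [ 0.507  -0.0877] w 0.0437
bar 105 236 276 [ 0.5081 -0.0574] w 0.0375
bar 125 236 276 [ 0.5086 -0.0394] w 0.0381
bar 145 237 276 [ 0.5088 -0.0209] w 0.0377
100 [ 51  50  49  50  49  49  50  50  51  50  50  50  49  45  41 140 255 255
 255 255 255 255 255 255 255 255 255 255 255 255 255 255 255 255 255 255
 255 255 255 255 255 255 255 255 255 255 255 255 255 255 255 255 255 255
 255 255 245 109  52  59  63  64  65  65  66  65  66  66  67  66]
120 [ 49  50  50  50  50  50  50  50  49  50  50  51  51  49  41  79 215 255
 255 255 255 255 255 255 255 255 255 255 255 255 255 255 255 255 255 255
 255 255 255 255 255 255 255 255 255 255 255 255 255 255 255 255 255 255
 255 255 202  79  56  60  63  64  65  66  66  66  67  66  66  66]
140 [ 52  50  52  51  52  51  51  51  51  51  51  51  52  51  46  43 157 255
 255 255 255 255 255 255 255 255 255 255 255 255 255 255 255 255 255 255
 255 255 255 255 255 255 255 255 255 255 255 255 255 255 255 255 255 255
 255 255 176  67  60  65  66  66  66  66  65  66  66  65  65  66]
hole 255.6969696969697 108.9090909090909 33 [ 0.50841568 -0.05400084]
hole 255.8 131.33333333333334 30 [ 0.5089916 -0.0339375]
222 None 226 None 230 None 234 None 238 150.19 242 150.32 246 150.29 250 150.3 254 150.29 258 150.32 262 150.35 266 150.35 270 150.35 274 150.3
```

The tang is flat. Its end edge is level to 0.15 px across the width, and the holes sit on the centre (255.7 vs 256). Bar at x≈0.5055, y=−0.139, yaw ≈88.2. Going back to grip it in place.

>>> drive_tool:
  plan: "5 0 0 0;10 -0.1 0 0;15 -0.1 0 0;15 -0.1 4 0;15 -0.1 8 0;15 -0.1 12 0;15 -0.1 15 0;15 -0.1 16.8 0"

```text
time_s: 19.82
tcp_pos: [0.5047, -0.1389, -0.0119]
eef_rot: [179.9, -0.0, -91.8]
contact_force: [0.5, -0.6, 0.4]
gripper_width: 0.0702
```

>>> drive_tool:
  plan: "0 0 0 0;0 0 0 0;0 0 0 0;0 0 0 0"

```text
time_s: 20.32
tcp_pos: [0.5064, -0.1379, -0.0093]
eef_rot: [-179.9, 0.0, -91.7]
contact_force: [0.3, 0.5, -0.1]
gripper_width: 0.0699
```

```bash
python3 - <<'E'
from h import *
s=r.get_state();print(s['tcp_pos'],s['eef_rot'],s['contact_force'],s['gripper_width']); w=cap('wrist'); barw(w,(130,160,190,290))
E
```

```text
[ 0.50639186 -0.13790658 -0.00934464] [-1.79913723e+02  1.10138755e-02 -9.17215685e+01] [ 0.31947538  0.48779415 -0.14732755] 0.06988579084661715
bar 130 210 307 [ 0.5036 -0.1961] w 0.0429
bar 160 210 306 [ 0.5042 -0.1829] w 0.0434
bar 190 212 305 [ 0.5044 -0.169 ] w 0.0431
bar 290 215 299 [ 0.5067 -0.1175] w 0.0424
```

>>> drive_tool:
  plan: "0 0.05 0 0;0 0.05 0 0;0 0.05 0 0;0 0.05 0 0;0 0.05 0 0;0 0.05 0 0;0 0.05 0 0;0 0.05 0 0"
  fingers: 1
  squeeze: 40

```text
time_s: 21.38
tcp_pos: [0.5058, -0.1379, -0.01]
eef_rot: [-180.0, 0.0, -91.7]
contact_force: [1.9, 0.0, 0.4]
gripper_width: 0.0435
```

```bash
python3 - <<'E'
from h import *
s=r.get_state();print(s['tcp_pos'],s['eef_rot'],s['contact_force'],s['moment'],s['gripper_width']); w=cap('wrist'); barw(w,(130,160,190,290))
E
```

```text
[ 0.50581687 -0.13787405 -0.01000363] [-1.79957990e+02  8.87799397e-04 -9.17111921e+01] [1.86118429 0.02228356 0.35968452] [ 0.08563814 -0.76629237  0.07904405] 0.04345268886803228
bar 130 209 308 [ 0.503  -0.1961] w 0.0436
bar 160 210 307 [ 0.5034 -0.1829] w 0.0437
bar 190 212 306 [ 0.5036 -0.1691] w 0.0434
bar 290 215 300 [ 0.5059 -0.1179] w 0.0427
```

Gripped at a width of 43.5 mm and still centred. The bar moved under 1 mm on closing (about 2°). Next: lift 1.5 mm, traverse and yaw by −10° to stand about 40 mm short of the pad.

>>> drive_tool:
  plan: "0 0 -0.15 0;-2 0.1 -0.15 0.02;-5 0.2 -0.15 0.05;-8.5 0.4 -0.15 0.08;-12 0.5 -0.15 0.11;-15.5 0.7 -0.15 0.14;-19 0.8 -0.15 0.17;-21.5 0.9 -0.15 0.173"

```text
time_s: 22.42
tcp_pos: [0.5014, 0.078, -0.0093]
eef_rot: [179.9, -0.1, -101.6]
contact_force: [-0.3, -0.1, -4.1]
gripper_width: 0.0431
```

>>> drive_tool:
  plan: "0 0 0 0;0 0 0 0;0 0 0 0;0 0 0 0"

```text
time_s: 22.92
tcp_pos: [0.5026, 0.0766, -0.0087]
eef_rot: [180.0, -0.0, -101.7]
contact_force: [0.2, -0.4, -4.1]
gripper_width: 0.0429
```

```bash
python3 - <<'E'
from h import *
import pickle
s=r.get_state();print(s['tcp_pos'],s['eef_rot'],s['contact_force'],s['gripper_width']); w=cap('wrist'); barw(w,(130,160,190,290))
a=cap('scene');b=cap('top');pickle.dump((w,a,b),open('w6.pkl','wb'))
f1=cv2.resize(a['frame'][175:280,255:390],(780,607),interpolation=cv2.INTER_CUBIC)[:300+300]
f1=cv2.resize(f1,(500,390)); f2=cv2.resize(b['frame'][155:225,140:240],(298,209),interpolation=cv2.INTER_CUBIC)
im=np.zeros((390,798,3),np.uint8); im[:,:500]=f1; im[:209,500:]=f2
cv2.imwrite('pics/p6.png',np.clip(im.astype(float)*1.3,0,255).astype(np.uint8)[:,:,::-1])
E
```

```text
[ 0.50262997  0.07656302 -0.00872908] [ 1.79979249e+02 -1.37342332e-02 -1.01689165e+02] [ 0.18877295 -0.38153079 -4.0897746 ] 0.04291380836332265
bar 130 211 308 [0.4894 0.0197] w 0.0422
bar 160 212 307 [0.4921 0.0327] w 0.0423
bar 190 212 306 [0.4951 0.0463] w 0.0428
bar 290 216 299 [0.5063 0.0969] w 0.0412
```

View pics/p6.png

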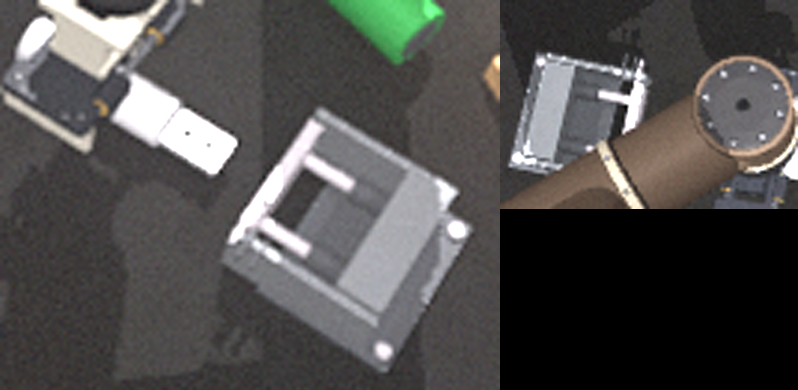

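The scene half shows the flat tang with its end at about (225,155), facing the pad whose top front edge runs (318,113)→(237,240). I'll check the relative offset within this one view.

```bash
python3 - <<'E'
from h import *
import pickle
w,a,b=pickle.load(open('w6.pkl','rb'))
q=lambda u,v,z: pt(a,255+u/3.704,175+v/3.714,z)[:2]
L,R=q(237,143,.028),q(213,173,.028); C,D=q(181,108,.028),q(160,138,.028)
print('tang end corners',L,R,'mid',(L+R)/2,np.hypot(*(L-R)),'root mid',(C+D)/2)
t=np.radians(78.3); s=np.array([np.cos(t),np.sin(t)])
print('predicted end',np.array([.5026,.0766])+.1215*s)
A,B=q(318,113,.054),q(237,240,.054); m=(A+B)/2; print('pad',A,B,m,np.hypot(*(A-B)))
d=B-A; print('pad yaw',np.degrees(np.arctan2(d[1],d[0]))+90)
y=np.array([-s[1],s[0]]); e=(L+R)/2; print('lateral scene',(e-m)@y,'gap',(m-e)@s)
p=np.array([.5026,.0766])+.1215*s-np.array([.5355,.235]); print('lateral top',p@y,p@s)
E
```

```text
tang end corners [0.51395665 0.20192879] [0.5480709  0.19316672] mid [0.53101378 0.19754776] 0.03522151943750432 root mid [0.51882598 0.14566234]
predicted end [0.52723866 0.19557557]
pad [0.47569622 0.25366587] [0.60876752 0.2302721 ] [0.54223187 0.24196898] 0.13511194647397104
pad yaw 80.02935119718187
lateral scene 0.001976951809478067 gap 0.04577316432878837
lateral top 9.492288498441557e-05 -0.040280595219716914
```

Lateral offset is under 2 mm in both views, and the gap is 40–46 mm. Lowering the strut to the bench and approaching in small steps.

>>> drive_tool:
  plan: "0 0 0.1 0;-0.5 0 0.1 0;-1 0 0.1 0;-1.5 0 0.1 0;-2 0 0.1 0;-2.5 0 0.1 0;-3 0 0.1 0;-3.4 0 0.1 0"

```text
time_s: 24.08
tcp_pos: [0.5097, 0.1109, -0.0097]
eef_rot: [180.0, -0.0, -101.6]
contact_force: [-0.9, 0.4, -4.4]
gripper_width: 0.0432
```

>>> drive_tool:
  plan: "-0.15 0 0 0;-0.3 0 0 0;-0.45 0 0 0;-0.6 0 0 0;-0.7 0 0 0;-0.8 0 0 0;-0.9 0 0 0;-1 0 0 0"

```text
time_s: 25.08
tcp_pos: [0.5115, 0.1201, -0.0097]
eef_rot: [180.0, -0.0, -101.6]
contact_force: [0.4, -2.7, -4.1]
gripper_width: 0.0431
```

>>> drive_tool:
  plan: "-0.1 0 0 0;-0.2 0 0 0;-0.3 0 0 0;-0.4 0 0 0;-0.4 0 0 0;-0.4 0 0 0"

```text
time_s: 25.82
tcp_pos: [0.5121, 0.1238, -0.0098]
eef_rot: [180.0, -0.0, -101.6]
contact_force: [-0.3, -5.6, -3.8]
gripper_width: 0.043
```

Contact made: about 5.6 N at roughly 7 mm, rising at 0.8 N/mm as expected. About 8 mm more to go.

>>> drive_tool:
  plan: "-0.1 0 0 0;-0.2 0 0 0;-0.3 0 0 0;-0.4 0 0 0;-0.5 0 0 0;-0.6 0 0 0;-0.6 0 0 0;-0.6 0 0 0"

```text
time_s: 26.82
tcp_pos: [0.5127, 0.1288, -0.0099]
eef_rot: [179.9, -0.1, -101.7]
contact_force: [0.7, -9.1, -3.3]
gripper_width: 0.0427
```

>>> drive_tool:
  plan: "-0.1 0 0 0;-0.2 0 0 0;-0.2 0 0 0;-0.2 0 0 0;-0.2 0 0 0;-0.2 0 0 0;-0.2 0 0 0;-0.2 0 0 0"

```text
time_s: 27.82
tcp_pos: [0.5129, 0.1303, -0.0099]
eef_rot: [179.9, -0.2, -101.7]
contact_force: [-0.6, -10.9, -2.7]
gripper_width: 0.0431
```

```bash
python3 - <<'E'
from h import *
import pickle
s=r.get_state();print(s['tcp_pos'],s['eef_rot'],s['gripper_width'],s['time_s'])
F=[]
for i in range(4):
    a=cap('scene'); F.append(r.get_state()['contact_force'])
print(np.mean(F,0)); b=cap('top'); w=cap('wrist'); barw(w,(130,160,190,290))
pickle.dump((w,a,b),open('w7.pkl','wb'))
_,a0,_=pickle.load(open('w6.pkl','rb'))
# pad bright-bar displacement in the scene view, via phase correlation on the rear half of the pad/rods region
import itertools
f=lambda c: cv2.cvtColor(c['frame'],cv2.COLOR_RGB2GRAY).astype(np.float32)
g0,g1=f(a0),f(a)
# pointer end: region near (-y cheek end)
T=g0[232:246,312:326]; R=cv2.matchTemplate(g1[222:256,302:340],T,cv2.TM_CCOEFF_NORMED); print(R.max(),np.unravel_index(R.argmax(),R.shape),'rest at (10,10)')
def px(p,c):
    Rm=cv2.Rodrigues(np.array(c['rvec'],float))[0]; q=Rm@p+np.array(c['tvec']).ravel(); fl=192/np.tan(np.radians(c['fovy'])/2); return np.array([fl*q[0]/q[2]+c['cx'],fl*q[1]/q[2]+c['cy']])
t=np.radians(78.5);s0=np.array([np.cos(t),np.sin(t),0]); P=np.array([.59,.224,.054]); print('px per 15 mm',px(P+.015*s0,a0)-px(P,a0), px(P,a0))
E
```

```text
[ 0.51291008  0.13031567 -0.00994154] [ 1.79888170e+02 -1.55313435e-01 -1.01693363e+02] 0.043133895948526096 27.825
[  0.47963496 -10.67457814  -2.14623988]
bar 130 211 308 [0.4997 0.0735] w 0.0419
bar 160 212 307 [0.5024 0.0864] w 0.042
bar 190 213 306 [0.5052 0.0999] w 0.0421
bar 290 215 299 [0.5168 0.1499] w 0.0414
0.8298855 (np.int64(12), np.int64(14)) rest at (10,10)
px per 15 mm [4.53225887 2.79477769] [319.01748251 233.29749943]
```

The force reads 10.8 N (13.5 mm), and the pointer template moved (4,2) px against an expected (4.5,2.8) for 15 mm, so the two agree. A last 1.5 mm nudge, then hold.

>>> drive_tool:
  plan: "-0.1 0 0 0;-0.17 0 0 0;-0.17 0 0 0;-0.17 0 0 0;-0.17 0 0 0;-0.17 0 0 0;-0.17 0 0 0;-0.17 0 0 0"

```text
time_s: 29.12
tcp_pos: [0.5131, 0.1316, -0.0099]
eef_rot: [179.9, -0.2, -101.7]
contact_force: [0.1, -13.0, -0.8]
gripper_width: 0.0432
```

```bash
python3 - <<'E'
from h import *
F=[]
for i in range(8):
    a=cap('scene'); st=r.get_state(); F.append(st['contact_force'])
print(np.mean(F,0),st['tcp_pos'],st['eef_rot'],st['gripper_width'],st['time_s'],abs(st['qd']).max())
f=lambda c: cv2.cvtColor(c['frame'],cv2.COLOR_RGB2GRAY).astype(np.float32)
import pickle
g0,g1=f(pickle.load(open('w6.pkl','rb'))[1]),f(a)
R=cv2.matchTemplate(g1[222:256,302:340],g0[232:246,312:326],cv2.TM_CCOEFF_NORMED); print(R.max(),np.unravel_index(R.argmax(),R.shape))
# end-of-tang tilt check: hole offset to silhouette centre along width
p0=pt(a,256,193,0)
t=np.radians(78.3); s=np.array([np.cos(t),np.sin(t)]); y=np.array([-s[1],s[0]])
e=st['tcp_pos'][:2]+.1215*s-np.array([.5355,.235]); print('end rel. rest face: lateral',e@y,'depth',e@s)
E
```

```text
[  0.70673664 -12.27139617  -1.3174892 ] [ 0.51311106  0.13158587 -0.0099331 ] [ 179.87521657   -0.18267742 -101.70680736] 0.04293615206155595 29.525 0.07690189474837697
0.79653513 (np.int64(13), np.int64(14))
end rel. rest face: lateral 0.0009526854765212906 depth 0.015694335856790642
```

All checks agree (12.2 N, 15.7 mm by position, pointer (4,3) px), and the arm is still. Handing in.

```bash
python3 -c "
from plant import r
print(r.close_job()); s=r.get_state(); print(s['time_s'],s['contact_force'],s['tcp_pos'],s['gripper_width'])"
```

```text
the job is handed in; nothing more can be done
None
the job is handed in; nothing more can be done
```

I rolled the small white strut along the bench until its tang lay flat, gripped it there, turned it about 10° and pushed it tang first against the stop. I handed the job in at about 29.5 s with the strut still gripped at 40 N and pressed. Handing in gave no verdict.

**Last checks:**
- **Push:** the force was about 12.3 N, which means 15 mm of pad travel. TCP position gave 15.7 mm, and the pointer moved (4, 3) px against (4.5, 2.8) expected for 15 mm.
- **Alignment:** the tang end was about 1 mm off the pad's middle line by TCP and top-view figures (2 mm in the scene view before contact). The strut's yaw was 78.3°. The stop measured 77.7–80°.
- **Flatness:** before gripping, the tang's end edge was level to 0.15 px in the wrist view. Closing the fingers shifted the bar by less than 1 mm, about 2° of roll. I did not measure flatness again under load; it looked flat just before contact.

**What disagreed or went wrong:**
- **Finger height:** the fingertips appeared to stand about 20 mm higher than the stated TCP-to-tips distance. My first rolling pushes therefore caught the top of the bar, reaching about 18 N vertically and rolling it only about 35°. I probed down carefully and redid the roll lower, with almost no force.
- **Lift on the way:** I lifted the strut about 1.5 mm to carry it across. I lowered it only 1 mm before pressing, and the sensor still carried part of its weight (1.3 N at the end), so it may rest very lightly on the bench.
- **Bystanders:** I did not measure them again at the end. No move went near them.

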